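# Close two snap-lid pots on a rotary sample changer

### The job

Get the rotary sample changer ready to run: take the loose lid off the bench, set it on the open pot in the front slot and press it fully home under its three spring catches. Then turn the hub knob to index the table one place, so that the pot whose lid is still standing up on its catches comes from the robot's left into the slot, and press that lid fully home too. Leave the table resting in that index position and do not disturb the other things on the bench.

Things in the scene. Friction and masses are not known exactly. Their poses are not given: they have to be found in the camera images.
- changer: manual rotary sample changer on the bench: white round base 264 mm across, carrying an aluminium turntable (238 mm across) with six pot stations 60 degrees apart on a circle of 82 mm radius, one of them empty. Origin: centre of the underside of the base, on the table's axis; z up; its front (the guard's slot) points along its -x, its +y is on the robot's left
- slot (a point): fixed point of the changer: where the centre of a pot's mouth stands when that pot is in the slot, 92 mm above the bench. The slot is cut in a clear round guard plate (262 mm across, 4 mm thick, top at 146 mm, on four thin posts): 88 mm wide, from the plate's front edge to the hub, round which it ends. Only this pot can be reached from above
- turntable (a joint): angle of the turntable about its vertical axis (rad, positive anticlockwise seen from above), 0 at the start; a spring roller holds it at every 60 degrees (1.047 rad) and pulls it in from either side; +1.047 brings the pot with the raised lid from the left into the slot. Turning takes about 0.2 N m
- hub_knob (a point): centre of the top face of the black bar knob on the turntable's hub, 163 mm above the bench: a bar 66 mm long (along this frame's x), 14 mm thick (along y), 28 mm tall, rounded edges, above a round collar of 36 mm diameter. It turns with the table
- pot_a_mouth (a point): centre of the mouth of the open pot that stands in the slot at the start, in its rim plane, 92 mm above the bench; z up; turns with the table. Steel pot, 62 mm outside, 54 mm inside diameter; three steel spring catches round it, their rounded noses 7 to 14 mm above the rim and leaving a 61 mm circle between them
- pot_b_mouth (a point): the same for the second pot (its lid stands on the catches at the start); at the start it is one place to the left of the slot, under the guard
- lid_loose: grey push-in lid standing upright on the bench: flange 66 mm across, 10 mm thick; below it a plug 20 mm deep, 52 mm across (45 mm at the underside); on top a bar grip 50 mm long (lid's x), 14 mm thick (y), 22 mm tall; 52 mm high in all, 90 g. Origin: centre of the underside, z up. On the catches its origin is 8 mm below the pot's rim plane; pressed home (about 12 N, it snaps in) 20 mm below
- lid_proud: a second, equal lid, at the start resting on the catches of the pot at pot_b_mouth, about 12 mm above its home position; its bar grip may point any way
- staining_jar: bystander: jar with black screw lid, 53 mm diameter, 98 mm tall, origin under its centre
- timer: bystander: flat white digital timer, 66 x 66 x 20 mm, origin under its centre
- petri_dish: bystander: closed petri dish, 62 mm diameter, 15 mm tall, origin under its centre
- reagent_bottle: bystander: amber reagent bottle, 58 mm diameter, 120 mm tall, origin under its centre
- tweezers: bystander: steel tweezers lying flat, 126 mm long (along y), 9 mm tall, origin under its centre

How it is judged (in metres and radians):
On the way, in this order (a step that is already met when the one before it is completed fails the run):
1. the loose lid is pressed home in the pot in the slot, before the table is turned (z of lid_loose in the frame of pot_a_mouth below -0.0185 m and horizontal distance between lid_loose and pot_a_mouth below 0.003 m and angle between lid_loose's own z axis and vertical below 0.04 rad and value of joint turntable between -0.12 and 0.12 rad), for 0.2 s.
2. the table is indexed one place: the second pot stands in the slot (value of joint turntable between 0.987 and 1.107 rad), for 0.2 s.
3. the second lid is pressed home in its pot, in the slot (z of lid_proud in the frame of pot_b_mouth below -0.0185 m and horizontal distance between lid_proud and pot_b_mouth below 0.003 m and angle between lid_proud's own z axis and vertical below 0.04 rad and value of joint turntable between 0.927 and 1.167 rad), for 0.2 s.
At the end, for the whole second after the job is handed in: Both lids are home in their pots (origin more than 18.5 mm below the rim plane, within 3 mm of the pot's axis, tilted less than 0.04 rad) and the turntable rests one place on from the start (1.047 rad within 0.06) (all of step 2 and z of lid_loose in the frame of pot_a_mouth below -0.0185 m and horizontal distance between lid_loose and pot_a_mouth below 0.003 m and angle between each of lid_loose, lid_proud's own z axis and vertical below 0.04 rad and z of lid_proud in the frame of pot_b_mouth below -0.0185 m and horizontal distance between lid_proud and pot_b_mouth below 0.003 m and velocity of joint turntable between -0.05 and 0.05 rad/s); the robot touches nothing.
It fails at once if a bystander is pushed more than 30 mm or tipped (distance of any of staining_jar, timer, petri_dish, reagent_bottle, tweezers from where it was at the start of the episode above 0.03 m or angle between any of staining_jar, reagent_bottle's own z axis and vertical above 0.5 rad).
It also fails if it takes over 54 s, if anything falls off the work surface, if the arm or the gripper's body presses on something with over 40 N, if the wrist force passes 120 N, or if a joint passes its speed limit or range.

### The arm

A 6-joint arm with a two-finger parallel gripper is mounted at the origin on a cart in front of the work surface, level with it; the furniture and walls round the work are solid. World frame = base frame: x ahead of the robot, y to its left, z up, the work surface at z = 0. Lengths are in mm, angles in rad, forces in N, time in s.
With the tool pointing down it reaches from about 300 to 775 mm from the base axis. Payload 14.6 kg.
Tool frame: the origin (TCP) lies midway between the tips of the shut fingers; the grasp point (between the pads) lies 19 mm behind it (manip.hold_point_z is the distance from the TCP to the grasp point, in mm); z points along the fingers, y is the direction in which the jaws open and shut (so a half turn about z gives the same grasp; the last joint's range is limited). The gripper opens to 94 mm and grips with 3 to 60 N. Pads are 16 mm wide; open, the fingers measure 119 mm over their backs; the gripper's body (75 mm by 177 mm) begins 78 mm behind the grasp point.
Start: joints at [-1.322, 0.3, 1.521, -0, 1.321, -0.067], TCP at [170.81, -522.794, 205.446] pointing down, gripper open.
Joint ranges: [-3.03, 3.03], [-0.79, 2.21], [0.23, 2.52], [-1.04, 4.18], [0, 3.07], [-2.55, 2.55]. Speed limits (rad/s): [2.22, 2.22, 2.57, 3.14, 3.14, 3.14].

### API

Orientations are given as [roll, pitch, yaw] about the fixed x, y, z axes, in that order (R = Rz(yaw) Ry(pitch) Rx(roll)).
In Python, from cell import manip gives the robot as it stands.
- The arm moves only by the shell command python3 -m crank 'ROWS' [OPENING] [FORCE]. ROWS is JSON, a list of rows, each an object with "offset": the shift along the world's x, y, z in m, a list of three; "spin": the turn about the world's z in degrees. In form: [{"offset": [dx, dy, dz], "spin": spin}, ...]. A call has exactly 8 rows; each row is the pose to reach, as a shift and turn from the pose measured when the call began; what a row does not reach only later rows make up. A row lasts 1/12 s, in which the tool goes at most 41.7 mm and 7.16 degrees, less where a joint would pass 70% of its speed; a pose out of reach is approached as far as the arm can. A call with a gripper value outside its range is refused whole. OPENING is the opening, from 0 (shut) to 1 (fully open), set as the call begins (- or left out, the last holds). The fingers move at their own pace and stop on an object; FORCE is the grip in N (left out, the last holds). Time passes only in rows, so rows that repeat a pose let the fingers close, or fill a call up. It gives the time, the measured TCP pose, the force and the opening at its end, in the units of the state.
- manip.read_state(): the state, without advancing time (a new reading comes with each control period).
- manip.camera(name): name is "scene" or "side" or "wrist"; returns a dict with "pixels" (400x640x3 uint8, red, green, blue), "fx", "fy", "cx", "cy" (pixels), "k1" (the pictures are not rectified: a ray, as slopes to the right and down, at radius r is drawn at 1 + k1 r^2 times it, then the intrinsics apply), "extrinsics" (4x4, takes a point from world to camera coordinates); the wrist camera has in their place "hand_eye" (4x4, takes a point from camera to tool coordinates, whose origin is the TCP and whose axes are the flange's). Camera axes: x right, y down, z forward; pixel columns grow to the right and rows downward; lengths in mm; the calibration is good to about 2 mm. A picture is of the moment at which its call begins: read the wrist's pose just before it. There is no depth.
- manip.sign_off(): hands the job in, once; it reports no verdict.
Trained networks look in a picture, given as the dict that the camera call returned (one of the last four; its "shot" number tells which), for a name from the list of things; names that differ only in an ending like _2 or _b are one class to them, and where a whole thing is asked for, a point or a joint stands for the part that bears it (a point fixed in the world has none). Each returns a list of dicts, best first, with "conf" (0 to 1); they miss things now and then, are a little off and sometimes report something else, mostly with a low value. They report only what shows in the picture. A call takes as long as a camera call.
- manip.search_frame(picture, name): "location" ([x, y, z] in mm, in world coordinates, good to about 4 mm: the middle of the surface that is visible of it).
- manip.masks_of(picture, name): "mask" (400x640 bool, what is visible of it).
The state is a dict: "clock": time; "joints": joint angles; "qd": joint speeds; "effort": joint torques, N m; "eef_pos": TCP position; "eef_rot": TCP orientation; "wrist_force": force on the tool from outside, world axes, zero at the start; "moment": the same for the moment, N m; "finger_gap": finger opening in mm.
Only numpy, scipy, OpenCV 4.12 (cv2) and the standard library are available. Lean on these libraries where they do the work, as an engineer would, in place of code of your own. Each camera call takes 0.05 s, during which the arm holds its last target. There are 200 camera calls.

## Working session

There is one attempt and no reset: what is moved stays moved. The work goes in short steps, Python scripts to look and compute and a shell command to move; the robot and the scene stay as the last step left them, time stands still between calls to the robot, and variables do not carry over. Pictures are saved under pics/ and viewed, about 8 in all and at most 12, crops included, and the job is handed in when it is done.

```bash
ls; mkdir -p pics
cat > h.py <<'E'
from cell import manip
import numpy as np, cv2
def shot(n):
    return manip.camera(n)
def save(p,f,crop=None):
    im=p["pixels"][:,:,::-1]
    if crop: 
        a,b,c,d=crop; im=cv2.resize(im[b:d,a:c],None,fx=2,fy=2)
    cv2.imwrite("pics/"+f,im)
def K(p): return np.array([[p["fx"],0,p["cx"]],[0,p["fy"],p["cy"]],[0,0,1.]]),np.array([p["k1"],0,0,0,0.])
def proj(p,P,E=None):
    E=np.array(p["extrinsics"]) if E is None else E
    k,d=K(p); return cv2.projectPoints(np.array(P,float).reshape(-1,3),cv2.Rodrigues(E[:3,:3])[0],E[:3,3],k,d)[0].reshape(-1,2)
def onplane(p,uv,z,E=None):
    E=np.array(p["extrinsics"]) if E is None else E
    k,d=K(p); n=cv2.undistortPoints(np.array(uv,float).reshape(-1,1,2),k,d).reshape(-1,2)
    R=E[:3,:3];c=-R.T@E[:3,3]; r=np.c_[n,np.ones(len(n))]@R
    return c+r*((z-c[2])/r[:,2])[:,None]
def wristE(p,s):
    from scipy.spatial.transform import Rotation as Ro
    T=np.eye(4);T[:3,:3]=Ro.from_euler('xyz',s["eef_rot"]).as_matrix();T[:3,3]=s["eef_pos"]
    return np.linalg.inv(T@np.array(p["hand_eye"]))
E
python3 - <<'E'
from h import *
s=manip.read_state();print({k:np.round(v,3) for k,v in s.items()})
for n in("scene","side"):
    p=shot(n);save(p,n+"0.png")
    E=np.array(p["extrinsics"]);print(n,"cam",(-E[:3,:3].T@E[:3,3]).round())
    for o in["changer","hub_knob","pot_a_mouth","lid_loose","turntable","staining_jar","timer","petri_dish","reagent_bottle","tweezers"]:
        print(o,[(np.round(d["location"]).tolist(),round(d["conf"],2)) for d in manip.search_frame(p,o)[:3]])
E
```

```text
pics
{'clock': np.float64(0.0), 'joints': array([-1.322,  0.3  ,  1.522,  0.   ,  1.321, -0.067]), 'qd': array([-0.001, -0.001,  0.001,  0.   ,  0.001,  0.   ]), 'effort': array([ 0.0000e+00, -5.3181e+01, -3.5274e+01,  7.1000e-02,  2.4000e-02,
       -0.0000e+00]), 'eef_pos': array([ 170.727, -522.552,  204.891]), 'eef_rot': array([-3.14 , -0.   ,  0.316]), 'wrist_force': array([-0.374, -0.489, -0.875]), 'moment': array([-0.011,  0.04 ,  0.001]), 'finger_gap': np.float64(93.952)}
scene cam [ 66. 796. 785.]
changer [([552.0, 148.0, 142.0], 0.84), ([543.0, 144.0, 71.0], 0.73), ([445.0, -198.0, 34.0], 0.68)]
hub_knob [([542.0, 146.0, 67.0], 0.84), ([552.0, 152.0, 144.0], 0.2)]
pot_a_mouth [([542.0, 145.0, 73.0], 0.93)]
lid_loose [([447.0, -197.0, 33.0], 0.57)]
turntable [([543.0, 143.0, 70.0], 0.95)]
staining_jar [([436.0, 340.0, 69.0], 0.96)]
timer [([417.0, -299.0, 17.0], 0.64)]
petri_dish [([389.0, -95.0, 11.0], 0.48)]
reagent_bottle [([466.0, 479.0, 82.0], 0.56), ([435.0, 341.0, 70.0], 0.22)]
tweezers [([553.0, 147.0, 145.0], 0.7), ([403.0, 495.0, 7.0], 0.66)]
side cam [ 475. -978.  537.]
changer [([549.0, 37.0, 88.0], 0.61)]
hub_knob [([550.0, 37.0, 73.0], 0.72)]
pot_a_mouth [([544.0, 35.0, 66.0], 0.72)]
lid_loose [([456.0, -220.0, 27.0], 0.6)]
turntable []
staining_jar [([442.0, 311.0, 46.0], 0.63)]
timer [([427.0, -331.0, 18.0], 0.83)]
petri_dish [([392.0, -103.0, 8.0], 0.46)]
reagent_bottle [([482.0, 444.0, 90.0], 0.61)]
tweezers [([380.0, 498.0, 10.0], 0.49)]
```

View pics/scene0.png

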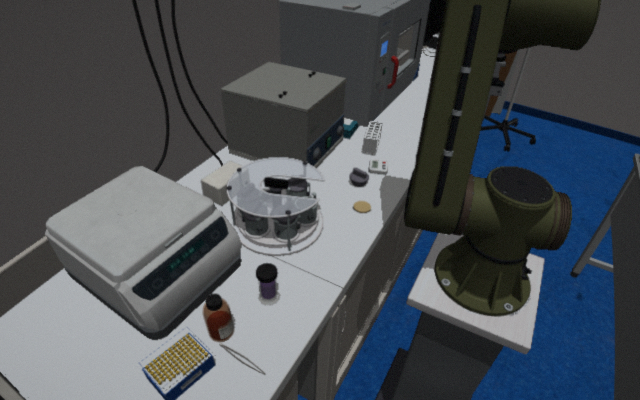

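View pics/side0.png

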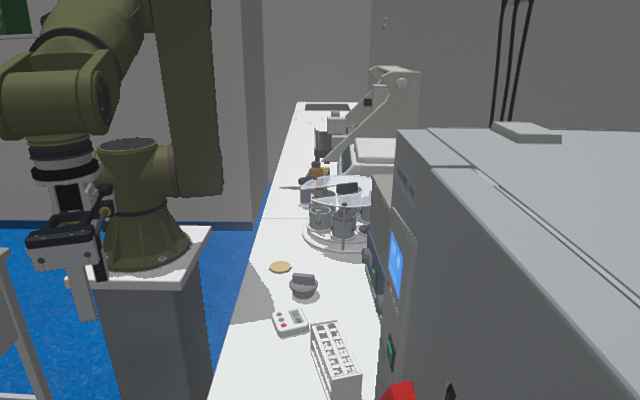

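Scene view: the changer is at about (275,200) with the knob at (277,184), the lid at (358,177), the petri dish at (362,206), the timer at (377,166), and the jar, bottle and tweezers at the lower left. Side view: lid at (303,285), changer at (345,225). I'll move above the lid and look with the wrist camera.

```bash
python3 -m crank '[{"offset":[0.02,0.02,0.03],"spin":0},{"offset":[0.045,0.05,0.045],"spin":0},{"offset":[0.07,0.08,0.06],"spin":0},{"offset":[0.095,0.11,0.075],"spin":0},{"offset":[0.12,0.14,0.09],"spin":0},{"offset":[0.145,0.165,0.1],"spin":0},{"offset":[0.17,0.19,0.1],"spin":0},{"offset":[0.19,0.21,0.1],"spin":0}]' 1
python3 - <<'E'
from h import *
s=manip.read_state();p=shot("wrist");save(p,"w1.png");E=wristE(p,s)
print(np.round(p["hand_eye"],3),p["fx"],np.round(s["eef_pos"]),s["eef_rot"])
for o in["lid_loose","timer","petri_dish"]:
    print(o,[(np.round(d["location"]).tolist(),round(d["conf"],2)) for d in manip.search_frame(p,o)[:3]])
E
```

```text
clock: 1.77
eef_pos: [362.2, -311.0, 306.4]
eef_rot: [3.14, -0.001, 0.317]
wrist_force: [-0.1, -0.7, -0.1]
finger_gap: 94.0
[[-1.00000e-03 -9.58000e-01 -2.88000e-01  8.40820e+01]
 [ 1.00000e+00 -0.00000e+00 -1.00000e-03  5.78000e-01]
 [ 1.00000e-03 -2.88000e-01  9.58000e-01 -1.80152e+02]
 [ 0.00000e+00  0.00000e+00  0.00000e+00  1.00000e+00]] 277.5898799311701 [ 362. -311.  306.] [ 3.14008306e+00 -9.77167518e-04  3.16547775e-01]
lid_loose [([453.0, -212.0, 33.0], 0.92)]
timer [([425.0, -325.0, 16.0], 0.79)]
petri_dish [([396.0, -96.0, 5.0], 0.67), ([475.0, 42.0, 42.0], 0.67)]
```

View pics/w1.png

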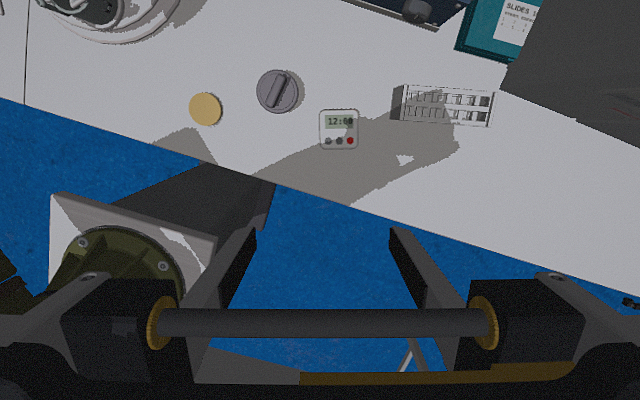

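The wrist view shows the lid at (278,90), its grip bar running from (268,106) to (288,73), which is a world yaw of about -13°. The petri dish is at (206,108) and the timer at (339,128). Next I'll close in over the lid with the jaws aligned.

```bash
cat >> h.py <<'E'
def circ(r,z,n=48):
    a=np.linspace(0,2*np.pi,n,endpoint=False); return np.c_[r*np.cos(a),r*np.sin(a),0*a+z]
def lidmask(p,E,q,z0):
    from scipy.spatial.transform import Rotation as Ro
    x,y,t=q; m=np.zeros((400,640),np.uint8)
    box=np.array([[a*25,b*7,c] for a in(-1,1) for b in(-1,1) for c in(30,52)])
    for P in(np.r_[circ(33,20),circ(33,30)],np.r_[circ(26,20),circ(22.5,0)],box):
        P=Ro.from_euler('z',t).apply(P)+[x,y,z0]
        cv2.fillConvexPoly(m,cv2.convexHull(np.round(proj(p,P,E)*16).astype(np.int32)),1,shift=4)
    return m.astype(bool)
def fitlid(p,E,mask,q0,z0):
    from scipy.optimize import minimize
    f=lambda q:-(lidmask(p,E,q,z0)&mask).sum()/(lidmask(p,E,q,z0)|mask).sum()
    r=minimize(f,q0,method="Nelder-Mead",options=dict(initial_simplex=np.array(q0)+np.array([[0,0,0],[6,0,0],[0,6,0],[0,0,.15]]),xatol=.05,fatol=1e-4))
    return r.x,-r.fun
E
python3 -m crank '[{"offset":[0.012,0.013,-0.02],"spin":-4},{"offset":[0.024,0.026,-0.04],"spin":-8},{"offset":[0.036,0.039,-0.06],"spin":-12},{"offset":[0.048,0.052,-0.08],"spin":-16},{"offset":[0.06,0.065,-0.1],"spin":-20},{"offset":[0.072,0.078,-0.12],"spin":-24},{"offset":[0.084,0.091,-0.14],"spin":-28},{"offset":[0.092,0.101,-0.156],"spin":-31}]'
python3 - <<'E'
from h import *
s=manip.read_state();p=shot("wrist");E=wristE(p,s)
print(np.round(s["eef_pos"],1),s["eef_rot"])
d=manip.masks_of(p,"lid_loose");print([(round(x["conf"],2),int(x["mask"].sum())) for x in d])
d2=manip.search_frame(p,"lid_loose");print(d2[:2])
m=d[0]["mask"];q,f=fitlid(p,E,m,[454,-210,-.22],0);print(q,f)
im=p["pixels"].copy()
c=cv2.findContours(lidmask(p,E,q,0).astype(np.uint8),0,2)[0];cv2.drawContours(im,c,-1,(255,0,0),1)
t=np.array([np.cos(q[2]),np.sin(q[2])])*25;n=np.array([-t[1],t[0]])*7/25
top=proj(p,[[*(q[:2]+a),52] for a in(t+n,t-n,-t-n,-t+n)],E);cv2.polylines(im,[np.round(top).astype(int)],True,(0,255,0))
u=np.argwhere(m).mean(0).astype(int);print(u);cv2.imwrite("pics/w2.png",im[:,:,::-1])
E
```

```text
clock: 2.63
eef_pos: [452.8, -211.8, 147.9]
eef_rot: [-3.141, 0.001, -0.229]
wrist_force: [-0.4, -0.6, 0.3]
finger_gap: 94.2
[ 452.8 -211.8  147.9] [-3.14145274e+00  1.17506792e-03 -2.28749751e-01]
[(0.73, 2534)]
[{'location': [456.1, -213.8, 32.3], 'conf': 0.9}, {'location': [564.1, 13.4, 43.4], 'conf': 0.68}]
[ 4.49045255e+02 -2.08658198e+02 -3.30224690e-02] 0.9141414141414141
[192 319]
```

View pics/w2.png

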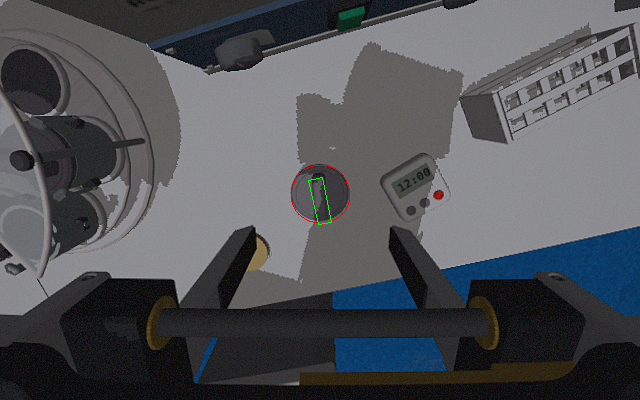

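Run:
```python
from h import *
s=manip.read_state();p=shot("wrist")
im=p["pixels"][150:240,260:380,::-1];im=cv2.convertScaleAbs(cv2.resize(im,None,fx=6,fy=6,interpolation=cv2.INTER_CUBIC),alpha=2)
cv2.imwrite("pics/w3.png",im)
```

```text
(no output)
```

View pics/w3.png

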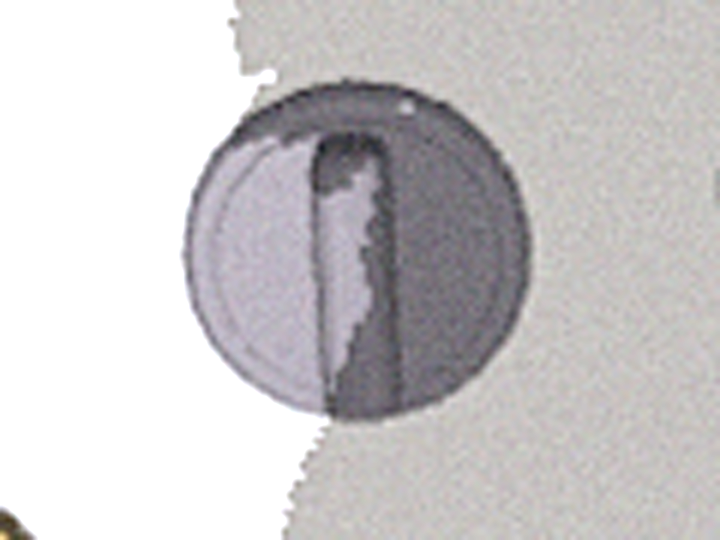

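The grip bar's centre line runs from about (318.3,174.2) to (320.7,218.3), almost vertical in the image, so the jaws are nearly aligned.

Run:
```python
from h import *
s=manip.read_state();p=shot("wrist");E=wristE(p,s)
a,b=onplane(p,[[318.3,174.2],[320.7,218.3]],52,E);print(a,b,(a+b)/2,np.degrees(np.arctan2(*(a-b)[1::-1])),np.linalg.norm(a-b), s["eef_pos"],s["eef_rot"][2]*57.3)
```

```text
[ 476.90844878 -214.46177796   52.        ] [ 429.3628632  -206.10364601   52.        ] [ 453.13565599 -210.28271198   52.        ] -9.970267514116735 48.274642182302024 [ 452.54640163 -212.61538186  149.85744719] -12.752697583150736
```

```bash
python3 -m crank '[{"offset":[0,0.002,-0.025],"spin":3},{"offset":[0,0.002,-0.05],"spin":3},{"offset":[0,0.002,-0.075],"spin":3},{"offset":[0,0.002,-0.1],"spin":3},{"offset":[0,0.002,-0.11],"spin":3},{"offset":[0,0.002,-0.116],"spin":3},{"offset":[0,0.002,-0.116],"spin":3},{"offset":[0,0.002,-0.116],"spin":3}]' 1
python3 -m crank '[{"offset":[0,0,0],"spin":0},{"offset":[0,0,0],"spin":0},{"offset":[0,0,0],"spin":0},{"offset":[0,0,0],"spin":0},{"offset":[0,0,0],"spin":0},{"offset":[0,0,0],"spin":0},{"offset":[0,0,0],"spin":0},{"offset":[0,0,0],"spin":0}]' 0 40
```

```text
clock: 3.55
eef_pos: [453.2, -211.5, 35.7]
eef_rot: [3.14, -0.002, -0.171]
wrist_force: [0.9, -0.3, 0.7]
finger_gap: 93.9
clock: 4.22
eef_pos: [453.2, -211.5, 35.7]
eef_rot: [3.14, -0.002, -0.171]
wrist_force: [-1.2, -0.4, 0.2]
finger_gap: 44.0
```

```bash
python3 -m crank '[{"offset":[0,0,0],"spin":0},{"offset":[0,0,0],"spin":0},{"offset":[0,0,0],"spin":0},{"offset":[0,0,0],"spin":0},{"offset":[0,0,0],"spin":0},{"offset":[0,0,0],"spin":0},{"offset":[0,0,0],"spin":0},{"offset":[0,0,0.005],"spin":0}]' 0 40
python3 -m crank '[{"offset":[0,0,0.02],"spin":0},{"offset":[0,0.0,0.045],"spin":0},{"offset":[0,0.02,0.07],"spin":2},{"offset":[0,0.04,0.1],"spin":4},{"offset":[-0.01,0.06,0.13],"spin":6},{"offset":[-0.02,0.085,0.16],"spin":8},{"offset":[-0.03,0.11,0.19],"spin":10},{"offset":[-0.04,0.135,0.22],"spin":10}]'
python3 -m crank '[{"offset":[0,0.03,0],"spin":0},{"offset":[0,0.06,0],"spin":0},{"offset":[0,0.09,0],"spin":0},{"offset":[0,0.12,0],"spin":0},{"offset":[0,0.14,0],"spin":0},{"offset":[0,0.155,0],"spin":0},{"offset":[0,0.165,0],"spin":0},{"offset":[0,0.165,0],"spin":0}]'
python3 - <<'E'
from h import *
s=manip.read_state();p=shot("wrist");E=wristE(p,s);save(p,"w4.png")
print(np.round(s["eef_pos"],1),s["eef_rot"])
for o in["hub_knob","pot_a_mouth","lid_loose"]:
    print(o,[(np.round(d["location"]).tolist(),round(d["conf"],2)) for d in manip.search_frame(p,o)[:4]])
E
```

```text
clock: 4.88
eef_pos: [452.8, -211.3, 40.1]
eef_rot: [3.141, -0.001, -0.171]
wrist_force: [-0.7, 0.2, -1.2]
finger_gap: 13.5
clock: 5.55
eef_pos: [411.7, -75.2, 261.9]
eef_rot: [3.141, -0.001, 0.006]
wrist_force: [0.8, 0.8, -0.3]
finger_gap: 13.4
clock: 6.22
eef_pos: [411.6, 90.9, 262.1]
eef_rot: [3.141, -0.002, 0.007]
wrist_force: [0.4, 0.0, -0.0]
finger_gap: 13.5
[411.6  90.9 262.1] [ 3.14098350e+00 -1.53475456e-03  7.36278526e-03]
hub_knob [([549.0, 89.0, 44.0], 0.75)]
pot_a_mouth [([545.0, 79.0, 43.0], 0.86)]
lid_loose [([421.0, 88.0, 256.0], 0.64), ([546.0, 86.0, 43.0], 0.45)]
```

View pics/w4.png

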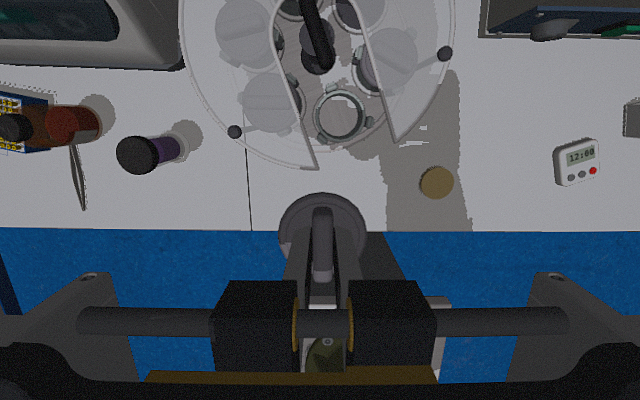

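The wrist view shows the open pot in the slot at (340,116), the slot edges running from (275,10) to (318,165) and from (360,10) to (400,140), and the lid held straight at (322,225). I'll rectify the rim plane to measure the pot.

```bash
cat >> h.py <<'E'
def rect(p,E,cx,cy,z,half=60,s=4):
    # top-down metric view: up=+x, left=+y, s px/mm
    n=2*half*s; g=np.arange(n)
    X=cx+half-(g/s)[:,None]+0*g[None]; Y=cy+half-(g/s)[None]+0*g[:,None]
    uv=proj(p,np.c_[X.ravel(),Y.ravel(),np.full(n*n,z)],E).astype(np.float32).reshape(n,n,2)
    return cv2.remap(p["pixels"],uv[...,0],uv[...,1],cv2.INTER_CUBIC)
E
python3 - <<'E'
from h import *
s=manip.read_state();p=shot("wrist");E=wristE(p,s)
print(onplane(p,[[341,115]],92,E))
L=onplane(p,[[275,12],[318,165],[361,12],[400,140]],146,E);print(L.round(1))
print(np.degrees([np.arctan2(*(L[0]-L[1])[1::-1]),np.arctan2(*(L[2]-L[3])[1::-1])]))
c=onplane(p,[[341,115]],92,E)[0]
im=rect(p,E,c[0],c[1],92,50,6)
g=cv2.GaussianBlur(cv2.cvtColor(im,cv2.COLOR_RGB2GRAY),(0,0),4)
h=cv2.HoughCircles(g,cv2.HOUGH_GRADIENT,1,20,param1=60,param2=20,minRadius=150,maxRadius=200)
for u,v,r in h[0][:5]:
    print(c[0]+50-v/6,c[1]+50-u/6,r/6); cv2.circle(im,(int(u),int(v)),int(r),(255,0,0),1)
q=[421-8,91,0.];z0=262-35.7
cv2.imwrite("pics/w5.png",im[:,:,::-1])
E
```

```text
[[493.99820887  66.09324492  92.        ]]
[[588.1 133.8 146. ]
 [442.2  93.3 146. ]
 [588.4  52.8 146. ]
 [469.3   6.8 146. ]]
[15.53229433 21.11426827]
493.7482088661952 69.17657698592447 25.883333
489.0815409279628 71.67657698592447 27.316666
```

View pics/w5.png

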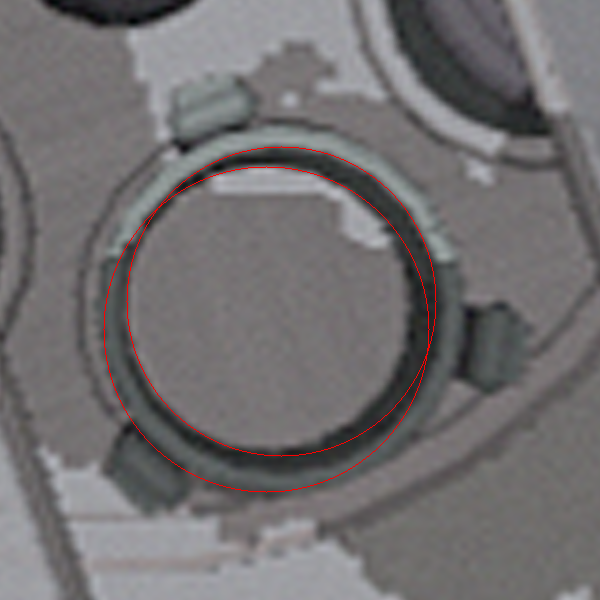

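Reading the rectified rim, outer edge 100–462 across and 122–490 down, the pot centre is at about (492.8, 69.3) and the slot direction is about 18°. Next I'll check where the lid sits in the hand against the projection.

Run:
```python
from h import *
s=manip.read_state();p=shot("wrist");E=wristE(p,s);T=s["eef_pos"]
im=cv2.resize(p["pixels"][170:300,250:400],None,fx=5,fy=5,interpolation=cv2.INTER_CUBIC)
P=[np.array(T)+[0,0,-35.7]+circ(33,z) for z in(20,30)]+[np.array(T)+[0,0,-35.7]+np.array([[25,-7,52],[25,7,52],[-25,7,52],[-25,-7,52]])]
for a in P:
    u=proj(p,a,E);print(u.min(0).round(1),u.max(0).round(1))
    cv2.polylines(im,[np.round((u-[250,170])*5).astype(int)],True,(255,0,0))
cv2.imwrite("pics/w6.png",cv2.convertScaleAbs(im[:,:,::-1],alpha=1.6))
```

```text
[278.4 186.2] [364.8 266.2]
[276.4 189.8] [366.8 273.1]
[310.5 211.4] [332.9 280.6]
```

View pics/w6.png

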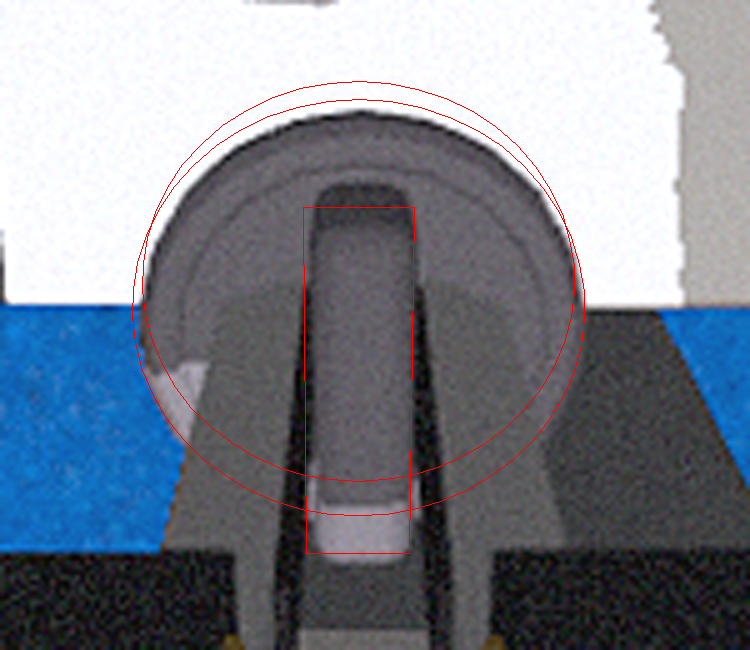

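The held lid appears about 4% smaller and about 2 mm further towards -x than predicted. I'll move closer over the pot at the slot angle and measure again from there.

```bash
python3 -m crank '[{"offset":[0.01,-0.004,0],"spin":4},{"offset":[0.02,-0.008,0],"spin":8},{"offset":[0.03,-0.012,0],"spin":12},{"offset":[0.04,-0.016,0],"spin":16},{"offset":[0.045,-0.02,0],"spin":18},{"offset":[0.045,-0.02,0],"spin":18},{"offset":[0.045,-0.02,0],"spin":18},{"offset":[0.045,-0.02,0],"spin":18}]'
python3 - <<'E'
from h import *
s=manip.read_state();p=shot("wrist");E=wristE(p,s)
print(np.round(s["eef_pos"],1),s["eef_rot"])
im=np.hstack([rect(p,E,493,69,92,45,4),rect(p,E,570,95,163,45,4)])
cv2.imwrite("pics/w7.png",im[:,:,::-1]);save(p,"w7full.png")
E
```

```text
clock: 7.18
eef_pos: [456.5, 69.0, 261.9]
eef_rot: [3.141, -0.001, 0.317]
wrist_force: [-0.7, -0.0, -0.9]
finger_gap: 13.3
[456.5  69.  261.9] [ 3.14079948e+00 -1.25658533e-03  3.16883337e-01]
```

View pics/w7.png

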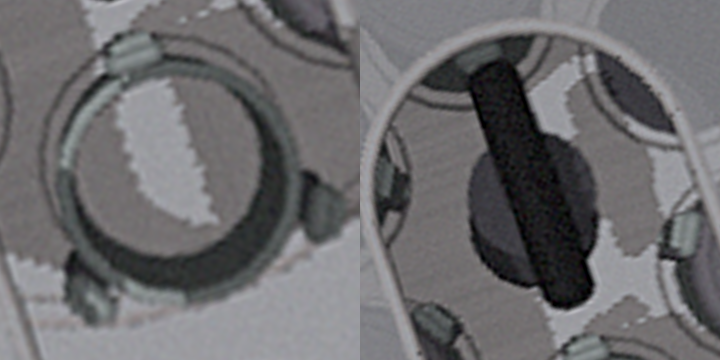

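Rim in the left panel: 58–298 across, 60–303 down, which gives a pot centre of (492.6, 69.5), agreeing with the first measurement. Knob in the right panel: the bar runs from (495,60) to (571,306), giving a hub at about (569.3, 96.8) and a bar yaw of about 17.6°. Now I'll lower the lid into the slot.

```bash
python3 -m crank '[{"offset":[0.012,0,-0.01],"spin":0},{"offset":[0.025,0.001,-0.03],"spin":0},{"offset":[0.0375,0.001,-0.055],"spin":0},{"offset":[0.0375,0.001,-0.08],"spin":0},{"offset":[0.0375,0.001,-0.095],"spin":0},{"offset":[0.0375,0.001,-0.105],"spin":0},{"offset":[0.0375,0.001,-0.11],"spin":0},{"offset":[0.0375,0.001,-0.112],"spin":0}]' 0 60
python3 -m crank '[{"offset":[0,0,-0.006],"spin":0},{"offset":[0,0,-0.012],"spin":0},{"offset":[0,0,-0.018],"spin":0},{"offset":[0,0,-0.023],"spin":0},{"offset":[0,0,-0.026],"spin":0},{"offset":[0,0,-0.029],"spin":0},{"offset":[0,0,-0.031],"spin":0},{"offset":[0,0,-0.031],"spin":0}]'
```

```text
clock: 7.9
eef_pos: [493.9, 70.2, 150.0]
eef_rot: [3.141, -0.001, 0.317]
wrist_force: [0.9, -0.7, -0.3]
finger_gap: 13.6
clock: 8.57
eef_pos: [494.2, 70.2, 118.9]
eef_rot: [3.141, -0.002, 0.317]
wrist_force: [2.5, 0.7, -2.1]
finger_gap: 13.8
```

```bash
python3 -m crank '[{"offset":[0,0,-0.002],"spin":0},{"offset":[0,0,-0.004],"spin":0},{"offset":[0,0,-0.005],"spin":0},{"offset":[0,0,-0.006],"spin":0},{"offset":[0,0,-0.007],"spin":0},{"offset":[0,0,-0.008],"spin":0},{"offset":[0,0,-0.008],"spin":0},{"offset":[0,0,-0.008],"spin":0}]'
python3 -m crank '[{"offset":[0,0,-0.001],"spin":0},{"offset":[0,0,-0.002],"spin":0},{"offset":[0,0,-0.003],"spin":0},{"offset":[0,0,-0.004],"spin":0},{"offset":[0,0,-0.005],"spin":0},{"offset":[0,0,-0.005],"spin":0},{"offset":[0,0,-0.005],"spin":0},{"offset":[0,0,-0.005],"spin":0}]'
```

```text
clock: 9.23
eef_pos: [494.4, 70.2, 110.8]
eef_rot: [3.141, -0.003, 0.317]
wrist_force: [4.8, 0.6, 0.2]
finger_gap: 13.8
clock: 9.9
eef_pos: [494.6, 70.3, 107.3]
eef_rot: [3.14, -0.004, 0.317]
wrist_force: [-5.3, -0.6, 22.7]
finger_gap: 13.2
```

```bash
python3 -m crank '[{"offset":[0,0,-0.001],"spin":0},{"offset":[0,0,-0.002],"spin":0},{"offset":[0,0,-0.003],"spin":0},{"offset":[0,0,-0.003],"spin":0},{"offset":[0,0,-0.003],"spin":0},{"offset":[0,0,-0.003],"spin":0},{"offset":[0,0,-0.003],"spin":0},{"offset":[0,0,-0.003],"spin":0}]'
python3 -m crank '[{"offset":[0,0,0.001],"spin":0},{"offset":[0,0,0.001],"spin":0},{"offset":[0,0,0.001],"spin":0},{"offset":[0,0,0.001],"spin":0},{"offset":[0,0,0.001],"spin":0},{"offset":[0,0,0.001],"spin":0},{"offset":[0,0,0.001],"spin":0},{"offset":[0,0,0.001],"spin":0}]' 0.33
```

```text
clock: 10.57
eef_pos: [494.8, 70.2, 107.2]
eef_rot: [3.139, -0.005, 0.318]
wrist_force: [-14.8, -1.5, 40.7]
finger_gap: 13.2
clock: 11.23
eef_pos: [494.7, 70.2, 108.1]
eef_rot: [3.14, -0.004, 0.318]
wrist_force: [0.6, -0.1, -0.1]
finger_gap: 31.1
```

```bash
python3 -m crank '[{"offset":[0,0,0.008],"spin":0},{"offset":[0,0,0.016],"spin":0},{"offset":[0,0,0.024],"spin":0},{"offset":[0,0,0.03],"spin":0},{"offset":[0,0,0.034],"spin":0},{"offset":[0,0,0.034],"spin":0},{"offset":[0,0,0.034],"spin":0},{"offset":[0,0,0.034],"spin":0}]'
python3 -m crank '[{"offset":[0,0,0],"spin":0},{"offset":[0,0,0],"spin":0},{"offset":[0,0,0],"spin":0},{"offset":[0,0,0],"spin":0},{"offset":[0,0,0],"spin":0},{"offset":[0,0,-0.004],"spin":0},{"offset":[0,0,-0.008],"spin":0},{"offset":[0,0,-0.012],"spin":0}]' 0
python3 -m crank '[{"offset":[0,0,-0.002],"spin":0},{"offset":[0,0,-0.003],"spin":0},{"offset":[0,0,-0.004],"spin":0},{"offset":[0,0,-0.005],"spin":0},{"offset":[0,0,-0.006],"spin":0},{"offset":[0,0,-0.007],"spin":0},{"offset":[0,0,-0.008],"spin":0},{"offset":[0,0,-0.008],"spin":0}]'
```

```text
clock: 11.9
eef_pos: [494.5, 70.2, 141.8]
eef_rot: [3.14, -0.004, 0.318]
wrist_force: [0.1, -0.4, -0.9]
finger_gap: 30.5
clock: 12.57
eef_pos: [494.4, 70.2, 129.2]
eef_rot: [3.14, -0.004, 0.318]
wrist_force: [-0.2, -0.6, -0.5]
finger_gap: 0.4
clock: 13.23
eef_pos: [494.8, 70.1, 124.0]
eef_rot: [3.139, -0.005, 0.318]
wrist_force: [-15.3, -2.0, 31.4]
finger_gap: 0.6
```

The lid's grip top is at 124.0 mm under a 31 N push, exactly the home height. Now to the knob.

```bash
python3 -m crank '[{"offset":[0,0,0.02],"spin":0},{"offset":[0,0,0.045],"spin":0},{"offset":[0.01,0.004,0.066],"spin":0},{"offset":[0.03,0.01,0.068],"spin":0},{"offset":[0.05,0.018,0.068],"spin":0},{"offset":[0.067,0.024,0.068],"spin":0},{"offset":[0.075,0.0265,0.068],"spin":-0.5},{"offset":[0.075,0.0265,0.068],"spin":-0.5}]' 0.55
python3 - <<'E'
from h import *
s=manip.read_state();p=shot("wrist");E=wristE(p,s);print(np.round(s["eef_pos"],1),s["eef_rot"],s["joints"])
save(p,"w8.png");im=rect(p,E,569,97,163,45,5)
k=(im.max(2)<45).astype(np.uint8);n,l,st,c=cv2.connectedComponentsWithStats(k)
for i in range(1,n):
    if st[i,4]>3000: print(st[i],569+45-c[i][1]/5,97+45-c[i][0]/5,cv2.minAreaRect(np.argwhere(l==i)[:,::-1].astype(np.float32)))
full=cv2.resize(p["pixels"],(480,300));o=np.zeros((450,930,3),np.uint8);o[:,:450]=im;o[:300,450:]=full
cv2.imwrite("pics/w8c.png",cv2.resize(o,(800,387))[:,:,::-1])
E
```

```text
clock: 13.9
eef_pos: [570.4, 96.9, 191.4]
eef_rot: [3.139, -0.005, 0.309]
wrist_force: [-0.4, -0.2, -1.1]
finger_gap: 49.9
[570.4  96.9 191.4] [ 3.13906473 -0.00492465  0.30864245] [ 0.10563823  0.37157778  1.45881746 -0.00153676  1.30586453  1.36819677]
[  105     2   267   396 41386] 577.6319238389793 99.610177354661 ((237.40447998046875, 196.87417602539062), (402.98590087890625, 203.52027893066406), 76.4607925415039)
[ 373  193   77  164 4405] 559.7298070374575 58.43940976163451 ((418.753173828125, 270.0364685058594), (178.12762451171875, 41.07613754272461), 58.392494201660156)
[  83  281   44  169 5330] 538.0955722326454 121.59084427767354 ((104.49998474121094, 364.99993896484375), (42.99999237060547, 167.99996948242188), -0.0)
```

View pics/w8c.png

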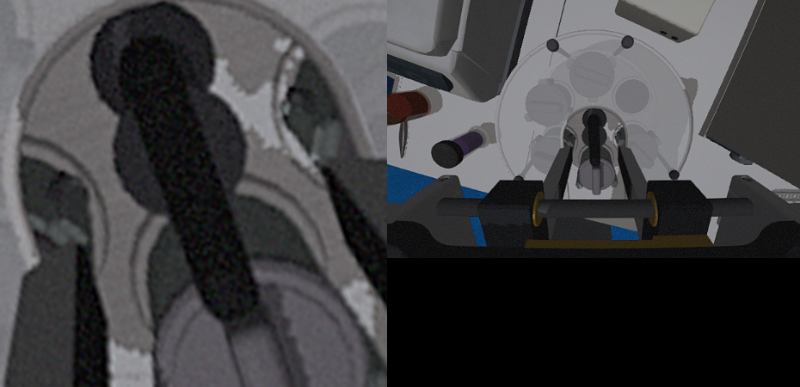

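The knob bar runs from (148,45) to (235,315) in the left panel, giving a hub at about (571,97.5) and a yaw of 17.9°, so the jaws straddle it properly. I'll lower, grip and turn.

```bash
python3 -m crank '[{"offset":[0.001,0.0005,-0.008],"spin":0},{"offset":[0.001,0.0005,-0.018],"spin":0},{"offset":[0.001,0.0005,-0.028],"spin":0},{"offset":[0.001,0.0005,-0.036],"spin":0},{"offset":[0.001,0.0005,-0.04],"spin":0},{"offset":[0.001,0.0005,-0.042],"spin":0},{"offset":[0.001,0.0005,-0.042],"spin":0},{"offset":[0.001,0.0005,-0.042],"spin":0}]'
python3 -m crank '[{"offset":[0,0,0],"spin":0},{"offset":[0,0,0],"spin":0},{"offset":[0,0,0],"spin":0},{"offset":[0,0,0],"spin":0},{"offset":[0,0,0],"spin":0},{"offset":[0,0,0],"spin":0},{"offset":[0,0,0],"spin":0},{"offset":[0,0,0],"spin":0}]' 0 40
```

```text
clock: 14.62
eef_pos: [570.7, 97.1, 149.7]
eef_rot: [3.139, -0.005, 0.309]
wrist_force: [-0.1, 0.4, 0.0]
finger_gap: 51.7
clock: 15.28
eef_pos: [570.5, 98.0, 149.7]
eef_rot: [3.14, -0.005, 0.31]
wrist_force: [-1.3, 6.2, 0.1]
finger_gap: 13.7
```

```bash
python3 -m crank '[{"offset":[0,0,0],"spin":4},{"offset":[0,0,0],"spin":9},{"offset":[0,0,0],"spin":14},{"offset":[0,0,0],"spin":19},{"offset":[0,0,0],"spin":24},{"offset":[0,0,0],"spin":28},{"offset":[0,0,0],"spin":30},{"offset":[0,0,0],"spin":30}]'
```

```text
clock: 15.95
eef_pos: [570.2, 98.4, 149.7]
eef_rot: [3.141, -0.005, 0.835]
wrist_force: [-2.6, 3.7, 1.3]
finger_gap: 13.6
```

```bash
python3 -m crank '[{"offset":[0,0,0],"spin":4},{"offset":[0,0,0],"spin":9},{"offset":[0,0,0],"spin":14},{"offset":[0,0,0],"spin":19},{"offset":[0,0,0],"spin":24},{"offset":[0,0,0],"spin":28},{"offset":[0,0,0],"spin":30},{"offset":[0,0,0],"spin":30}]'
python3 -m crank '[{"offset":[0,0,0],"spin":0},{"offset":[0,0,0],"spin":0},{"offset":[0,0,0],"spin":0},{"offset":[0,0,0],"spin":0},{"offset":[0,0,0],"spin":0},{"offset":[0,0,0],"spin":0},{"offset":[0,0,0],"spin":0},{"offset":[0,0,0],"spin":0}]' 0.45
python3 -m crank '[{"offset":[0,0,0.01],"spin":0},{"offset":[0,0,0.025],"spin":0},{"offset":[0,0,0.045],"spin":-4},{"offset":[-0.01,-0.003,0.065],"spin":-11},{"offset":[-0.03,-0.01,0.085],"spin":-18},{"offset":[-0.055,-0.02,0.1],"spin":-25},{"offset":[-0.08,-0.029,0.11],"spin":-32},{"offset":[-0.1,-0.035,0.11],"spin":-39}]'
python3 -m crank '[{"offset":[-0.01,-0.003,0],"spin":-7},{"offset":[-0.02,-0.006,0],"spin":-14},{"offset":[-0.025,-0.009,0],"spin":-21},{"offset":[-0.025,-0.009,0],"spin":-21},{"offset":[-0.025,-0.009,0],"spin":-21},{"offset":[-0.025,-0.009,0],"spin":-21},{"offset":[-0.025,-0.009,0],"spin":-21},{"offset":[-0.025,-0.009,0],"spin":-21}]' 0
python3 - <<'E'
from h import *
s=manip.read_state();p=shot("wrist");E=wristE(p,s);print(np.round(s["eef_pos"],1),s["eef_rot"],s["clock"])
o=np.hstack([rect(p,E,493,70,114,45,4),rect(p,E,570,98,163,45,4)])
cv2.imwrite("pics/w9.png",cv2.convertScaleAbs(o,alpha=1.4)[:,:,::-1])
E
```

```text
clock: 16.62
eef_pos: [569.9, 99.0, 149.7]
eef_rot: [-3.141, -0.006, 1.359]
wrist_force: [-2.4, 4.4, 1.4]
finger_gap: 13.5
clock: 17.28
eef_pos: [569.9, 99.0, 149.7]
eef_rot: [-3.141, -0.006, 1.359]
wrist_force: [1.2, 0.6, 0.8]
finger_gap: 42.3
clock: 17.95
eef_pos: [469.1, 63.5, 262.6]
eef_rot: [3.14, -0.009, 0.673]
wrist_force: [1.2, -0.4, 0.5]
finger_gap: 42.3
clock: 18.62
eef_pos: [444.3, 54.6, 262.5]
eef_rot: [3.14, -0.009, 0.308]
wrist_force: [0.2, 0.0, -0.1]
finger_gap: -0.0
[444.3  54.6 262.5] [ 3.14013085 -0.00865607  0.30799594] 18.6167
```

View pics/w9.png

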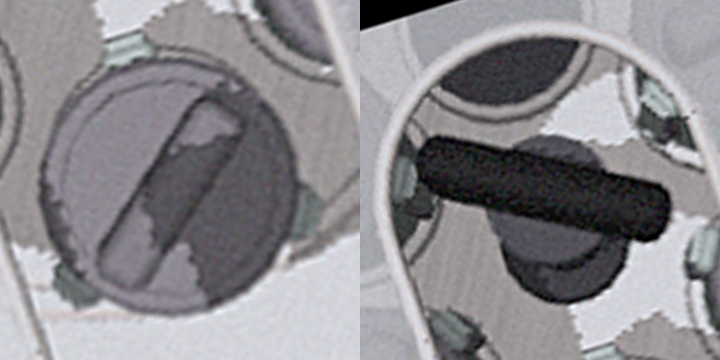

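The raised lid is now in the slot, its flange spanning 40–297 across and 57–315 down in the left panel, with its grip bar diagonal. The knob is at about 76°. I'll measure the actual turn angle properly from both pictures.

Run:
```python
from h import *
s=manip.read_state();p=shot("wrist");E=wristE(p,s)
p0=dict(p);p0["pixels"]=cv2.imread("pics/w7full.png")[:,:,::-1].copy()
E0=wristE(p,{"eef_pos":[456.5,69,261.9],"eef_rot":[3.14079948,-1.25658533e-03,.316883337]})
for q,e in((p0,E0),(p,E)):
    im=rect(q,e,570,97,163,45,6);g=cv2.GaussianBlur(im,(0,0),2).max(2)
    for th in(20,28,36):
        k=cv2.morphologyEx((g<th).astype(np.uint8),cv2.MORPH_OPEN,np.ones((25,25)));n,l,st,c=cv2.connectedComponentsWithStats(k)
        for i in range(1,n):
            if st[i,4]>8000:
                r,(w,h),a=cv2.minAreaRect(np.argwhere(l==i)[:,::-1].astype(np.float32))
                v,u=np.argwhere(l==i).T;C=np.cov(-v,-u);ev=np.linalg.eigh(C)[1][:,1]
                print(th,st[i,4]/36,570+45-r[1]/6,97+45-r[0]/6,w/6,h/6,a,"pca",np.degrees(np.arctan2(ev[1],ev[0]))%180)
```

```text
36 743.5277777777778 569.3197377522787 97.12740580240884 63.93414306640625 14.603876749674479 70.43621826171875 pca 21.32324671207374
36 887.4166666666666 567.9935913085938 97.21795145670572 63.89582824707031 16.64871088663737 13.600542068481445 pca 77.26701741003701
```

Both the knob angle and the lid position say the table is about 2–3° short: it started near 19.7°, was gripped at 17.7°, and friction held it after release. I'll regrip and add a small correction before pressing.

```bash
python3 -m crank '[{"offset":[0.015,0.005,0],"spin":7},{"offset":[0.035,0.012,0],"spin":14},{"offset":[0.055,0.02,0],"spin":21},{"offset":[0.075,0.027,0],"spin":28},{"offset":[0.095,0.034,-0.01],"spin":35},{"offset":[0.11,0.039,-0.025],"spin":42},{"offset":[0.12,0.0425,-0.04],"spin":49},{"offset":[0.1255,0.044,-0.055],"spin":56}]' 0.5
python3 -m crank '[{"offset":[0,0,0],"spin":4.5},{"offset":[0,0,-0.01],"spin":4.5},{"offset":[0,0,-0.02],"spin":4.5},{"offset":[0,0,-0.035],"spin":4.5},{"offset":[0,0,-0.05],"spin":4.5},{"offset":[0,0,-0.058],"spin":4.5},{"offset":[0,0,-0.058],"spin":4.5},{"offset":[0,0,-0.058],"spin":4.5}]'
```

```text
clock: 19.38
eef_pos: [570.6, 99.1, 206.1]
eef_rot: [3.141, -0.008, 1.292]
wrist_force: [-0.7, -0.3, -0.7]
finger_gap: 46.4
clock: 20.05
eef_pos: [570.6, 99.0, 148.2]
eef_rot: [3.141, -0.008, 1.369]
wrist_force: [-0.1, 0.5, 0.3]
finger_gap: 47.2
```

```bash
python3 -m crank '[{"offset":[0,0,0],"spin":0},{"offset":[0,0,0],"spin":0},{"offset":[0,0,0],"spin":0},{"offset":[0,0,0],"spin":0},{"offset":[0,0,0],"spin":0},{"offset":[0,0,0],"spin":0},{"offset":[0,0,0],"spin":0},{"offset":[0,0,0],"spin":0}]' 0 20
python3 -c "
from cell import manip;s=manip.read_state();print(s['eef_pos'],s['eef_rot'],s['moment'],s['wrist_force'])"
python3 -m crank '[{"offset":[0,0,0],"spin":0.5},{"offset":[0,0,0],"spin":1},{"offset":[0,0,0],"spin":1.6},{"offset":[0,0,0],"spin":1.6},{"offset":[0,0,0],"spin":1.6},{"offset":[0,0,0],"spin":1.6},{"offset":[0,0,0],"spin":1.6},{"offset":[0,0,0],"spin":1.6}]'
python3 -c "
from cell import manip;s=manip.read_state();print(s['eef_pos'],s['eef_rot'],s['moment'],s['wrist_force'])"
```

```text
clock: 20.72
eef_pos: [569.9, 99.2, 148.4]
eef_rot: [-3.141, -0.008, 1.369]
wrist_force: [-6.5, 0.6, 4.8]
finger_gap: 14.1
[569.90984303  99.2137765  148.42714248] [-3.14058061 -0.00826443  1.36890173] [ 0.10653025  1.22511557 -0.194675  ] [-6.54759489  0.57203229  4.76870266]
clock: 21.38
eef_pos: [569.8, 99.2, 148.4]
eef_rot: [-3.14, -0.008, 1.397]
wrist_force: [-2.2, 0.7, 1.0]
finger_gap: 14.0
[569.83217076  99.20813412 148.43703   ] [-3.14037    -0.0082351   1.39669857] [-0.05887824  0.48232788 -0.08770674] [-2.18618599  0.74805058  0.95170701]
```

```bash
python3 -m crank '[{"offset":[0,0,0],"spin":0},{"offset":[0,0,0],"spin":0},{"offset":[0,0,0],"spin":0},{"offset":[0,0,0],"spin":0},{"offset":[0,0,0],"spin":0},{"offset":[0,0,0],"spin":0},{"offset":[0,0,0],"spin":0},{"offset":[0,0,0],"spin":0}]' 0.45
python3 -m crank '[{"offset":[0,0,0.01],"spin":0},{"offset":[0,0,0.025],"spin":0},{"offset":[0,0,0.045],"spin":-4},{"offset":[-0.01,-0.003,0.065],"spin":-11},{"offset":[-0.03,-0.01,0.085],"spin":-18},{"offset":[-0.055,-0.02,0.1],"spin":-25},{"offset":[-0.08,-0.025,0.112],"spin":-32},{"offset":[-0.1,-0.028,0.114],"spin":-39}]'
python3 -m crank '[{"offset":[-0.005,-0.001,0],"spin":-7},{"offset":[-0.01,-0.002,0],"spin":-14},{"offset":[-0.013,-0.002,0],"spin":-21},{"offset":[-0.013,-0.002,0],"spin":-23},{"offset":[-0.013,-0.002,0],"spin":-23},{"offset":[-0.013,-0.002,0],"spin":-23},{"offset":[-0.013,-0.002,0],"spin":-23},{"offset":[-0.013,-0.002,0],"spin":-23}]' 0
python3 - <<'E'
from h import *
s=manip.read_state();p=shot("wrist");E=wristE(p,s);print(np.round(s["eef_pos"],1),s["eef_rot"],s["clock"])
im=rect(p,E,570,97,163,45,6);g=cv2.GaussianBlur(im,(0,0),2).max(2)
k=cv2.morphologyEx((g<36).astype(np.uint8),cv2.MORPH_OPEN,np.ones((25,25)));n,l,st,c=cv2.connectedComponentsWithStats(k)
for i in range(1,n):
    if st[i,4]>8000:
        r,(w,h),a=cv2.minAreaRect(np.argwhere(l==i)[:,::-1].astype(np.float32));v,u=np.argwhere(l==i).T;ev=np.linalg.eigh(np.cov(-v,-u))[1][:,1]
        print(570+45-r[1]/6,97+45-r[0]/6,w/6,h/6,a,"pca",np.degrees(np.arctan2(ev[1],ev[0]))%180)
for o in manip.masks_of(p,"lid_proud")[:3]:
    m=o["mask"];y,x=np.argwhere(m).mean(0);print("lid",o["conf"],m.sum(),x,y,onplane(p,[[x,y]],114,E))
    if m.sum()>1500:
        for z0 in(84,72): print(z0,fitlid(p,E,m,[492,70,.9],z0))
o=np.hstack([rect(p,E,493,70,114,45,4),rect(p,E,570,98,163,45,4)])
cv2.imwrite("pics/w10.png",cv2.convertScaleAbs(o,alpha=1.4)[:,:,::-1])
E
```

```text
clock: 22.05
eef_pos: [569.9, 99.2, 148.4]
eef_rot: [-3.14, -0.008, 1.397]
wrist_force: [0.7, -0.4, 0.2]
finger_gap: 42.3
clock: 22.72
eef_pos: [469.0, 70.8, 265.3]
eef_rot: [3.14, -0.011, 0.71]
wrist_force: [1.1, -0.1, 1.6]
finger_gap: 42.0
clock: 23.38
eef_pos: [456.0, 68.8, 265.5]
eef_rot: [3.14, -0.011, 0.31]
wrist_force: [0.4, -0.6, 0.3]
finger_gap: 0.3
[456.   68.8 265.5] [ 3.14043079 -0.01127999  0.30954546] 23.3833
568.7272440592448 98.11062622070312 62.31351216634115 16.164222717285156 11.523721694946289 pca 79.03080485349274
lid 0.69 2301 329.84354628422426 156.5380269448066 [[492.93975839  70.44668091 114.        ]]
84 (array([491.18351337,  69.63910322,   0.98971729]), np.float64(0.9391836734693878))
72 (array([490.5504578 ,  69.31182074,   1.02816332]), np.float64(0.9857635893011216))
```

View pics/w10.png

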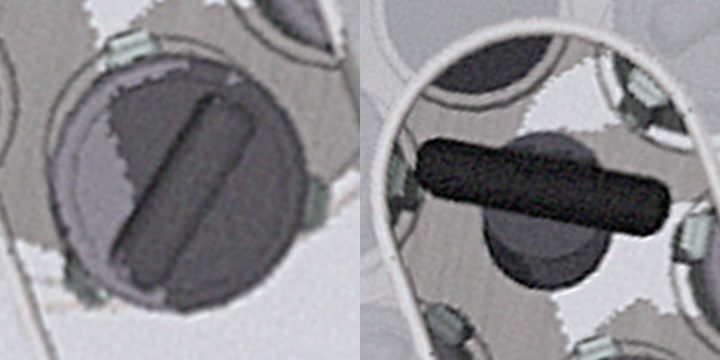

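The knob is now at about 79°. The lid's flange spans 50–307 across and 55–312 down, giving a centre of about (492.1, 70.4), within about 1 mm of where the first pot stood. Now I'll press with shut fingers.

```bash
python3 -m crank '[{"offset":[0.012,0,-0.02],"spin":0},{"offset":[0.025,0.001,-0.045],"spin":0},{"offset":[0.037,0.0015,-0.07],"spin":0},{"offset":[0.037,0.0015,-0.09],"spin":0},{"offset":[0.037,0.0015,-0.105],"spin":0},{"offset":[0.037,0.0015,-0.115],"spin":0},{"offset":[0.037,0.0015,-0.122],"spin":0},{"offset":[0.037,0.0015,-0.125],"spin":0}]'
python3 -m crank '[{"offset":[0,0,-0.002],"spin":0},{"offset":[0,0,-0.003],"spin":0},{"offset":[0,0,-0.005],"spin":0},{"offset":[0,0,-0.007],"spin":0},{"offset":[0,0,-0.008],"spin":0},{"offset":[0,0,-0.009],"spin":0},{"offset":[0,0,-0.01],"spin":0},{"offset":[0,0,-0.01],"spin":0}]'
```

```text
clock: 24.15
eef_pos: [492.9, 70.3, 139.8]
eef_rot: [3.141, -0.011, 0.309]
wrist_force: [0.2, 0.5, -0.7]
finger_gap: 0.5
clock: 24.82
eef_pos: [492.9, 70.3, 129.7]
eef_rot: [3.141, -0.011, 0.309]
wrist_force: [0.1, -0.2, 0.2]
finger_gap: 0.4
```

```bash
python3 -m crank '[{"offset":[0,0,-0.001],"spin":0},{"offset":[0,0,-0.002],"spin":0},{"offset":[0,0,-0.003],"spin":0},{"offset":[0,0,-0.004],"spin":0},{"offset":[0,0,-0.005],"spin":0},{"offset":[0,0,-0.006],"spin":0},{"offset":[0,0,-0.007],"spin":0},{"offset":[0,0,-0.008],"spin":0}]'
python3 -m crank '[{"offset":[0,0,0],"spin":0},{"offset":[0,0,0],"spin":0},{"offset":[0,0,0],"spin":0},{"offset":[0,0,0],"spin":0},{"offset":[0,0,0],"spin":0},{"offset":[0,0,0],"spin":0},{"offset":[0,0,0],"spin":0},{"offset":[0,0,0],"spin":0}]'
```

```text
clock: 25.48
eef_pos: [493.2, 70.2, 123.9]
eef_rot: [3.14, -0.012, 0.309]
wrist_force: [-16.4, -3.0, 39.7]
finger_gap: 0.9
clock: 26.15
eef_pos: [493.4, 70.2, 124.2]
eef_rot: [3.14, -0.012, 0.309]
wrist_force: [-1.9, 0.7, 7.8]
finger_gap: 0.5
```

The second lid stopped at 123.9 mm under 40 N, the same home height as the first. I'll retract and run the same check again.

```bash
python3 -m crank '[{"offset":[0,0,0.015],"spin":0},{"offset":[0,0,0.035],"spin":0},{"offset":[0,0,0.06],"spin":0},{"offset":[-0.01,0,0.085],"spin":0},{"offset":[-0.02,-0.001,0.11],"spin":0},{"offset":[-0.03,-0.001,0.13],"spin":0},{"offset":[-0.037,-0.0015,0.141],"spin":0},{"offset":[-0.037,-0.0015,0.141],"spin":0}]'
python3 -m crank '[{"offset":[0,0,0],"spin":0},{"offset":[0,0,0],"spin":0},{"offset":[0,0,0],"spin":0},{"offset":[0,0,0],"spin":0},{"offset":[0,0,0],"spin":0},{"offset":[0,0,0],"spin":0},{"offset":[0,0,0],"spin":0},{"offset":[0,0,0],"spin":0}]'
python3 - <<'E'
from h import *
s=manip.read_state();p=shot("wrist");E=wristE(p,s);print(np.round(s["eef_pos"],1),s["eef_rot"],s["wrist_force"])
p0=dict(p);p0["pixels"]=cv2.imread("pics/w7full.png")[:,:,::-1].copy()
E0=wristE(p,{"eef_pos":[456.5,69,261.9],"eef_rot":[3.14079948,-1.25658533e-03,.316883337]})
for q,e in((p0,E0),(p,E)):
    im=rect(q,e,570,97,163,45,6);g=cv2.GaussianBlur(im,(0,0),2).max(2)
    k=cv2.morphologyEx((g<36).astype(np.uint8),cv2.MORPH_OPEN,np.ones((45,45)));n,l,st,c=cv2.connectedComponentsWithStats(k)
    for i in range(1,n):
        if st[i,4]>8000:
            r,(w,h),a=cv2.minAreaRect(np.argwhere(l==i)[:,::-1].astype(np.float32));print("knob",570+45-r[1]/6,97+45-r[0]/6,w/6,h/6,a)
for o in manip.masks_of(p,"lid_proud")[:2]:
    m=o["mask"]
    for z0 in(84,72): print(o["conf"],m.sum(),z0,fitlid(p,E,m,[492,70,.9],z0))
for n in("staining_jar","timer","petri_dish","reagent_bottle","tweezers"):
    pass
q=shot("scene")
for n in("staining_jar","timer","petri_dish","reagent_bottle","tweezers"): print(n,[(np.round(d["location"]).tolist(),round(d["conf"],2)) for d in manip.search_frame(q,n)[:2]])
E
```

```text
clock: 26.82
eef_pos: [456.3, 68.7, 267.1]
eef_rot: [3.139, -0.016, 0.31]
wrist_force: [0.3, -0.4, 0.8]
finger_gap: -0.1
clock: 27.48
eef_pos: [456.4, 68.7, 267.0]
eef_rot: [3.139, -0.015, 0.309]
wrist_force: [0.6, 0.3, -0.2]
finger_gap: 0.4
[456.4  68.7 267. ] [ 3.13910057 -0.0153002   0.30948849] [ 0.60323648  0.27848145 -0.16009569]
0.85 2124 84 (array([492.33909358,  69.62289416,   0.96297515]), np.float64(0.875515251442704))
0.85 2124 72 (array([490.94639075,  69.97597653,   0.98206691]), np.float64(0.9352708058124174))
0.28 734 84 (array([492. ,  70. ,   0.9]), np.float64(-0.0))
0.28 734 72 (array([492. ,  70. ,   0.9]), np.float64(-0.0))
staining_jar [([435.0, 343.0, 70.0], 0.63)]
timer [([421.0, -300.0, 18.0], 0.82), ([543.0, 162.0, 73.0], 0.4)]
petri_dish [([393.0, -93.0, 8.0], 0.68), ([549.0, 33.0, 103.0], 0.41)]
reagent_bottle [([466.0, 480.0, 81.0], 0.9)]
tweezers [([402.0, 499.0, 6.0], 0.71)]
```

Run:
```python
from h import *
s=manip.read_state();p=shot("wrist");E=wristE(p,s)
p0=dict(p);p0["pixels"]=cv2.imread("pics/w7full.png")[:,:,::-1].copy()
E0=wristE(p,{"eef_pos":[456.5,69,261.9],"eef_rot":[3.14079948,-1.25658533e-03,.316883337]})
from scipy.optimize import minimize
for q,e,t0 in((p0,E0,19.),(p,E,78.)):
    g=cv2.GaussianBlur(q["pixels"].max(2).astype(np.float32),(0,0),.7)
    a,b=np.meshgrid(np.linspace(-31,31,63),np.linspace(-5,5,11));a=a.ravel();b=b.ravel()
    ring=np.array([[x,y] for x in np.linspace(-29,29,59) for y in(-9.5,9.5)]+[[x,y] for x in(-36,36) for y in(-4,0,4)])
    def val(v,pts):
        c,s_=np.cos(np.radians(v[2])),np.sin(np.radians(v[2]))
        P=np.c_[v[0]+c*pts[:,0]-s_*pts[:,1],v[1]+s_*pts[:,0]+c*pts[:,1],np.full(len(pts),163)]
        u=proj(q,P,e).astype(np.float32);return cv2.remap(g,u[None,:,0],u[None,:,1],1)[0]
    ins=np.c_[a,b]
    f=lambda v:val(v,ins).mean()-np.minimum(val(v,ring),60).mean()
    best=min((minimize(f,[569+i,98+j,t0+k],method="Nelder-Mead") for i in(-2,2) for j in(-2,2) for k in(-3,0,3)),key=lambda r:r.fun);print(best.x,best.fun)
```

```text
[569.65030405  97.30662057  20.86596128] -28.686161041259766
[568.88073881  97.55294491  79.55466586] -31.533395767211914
```

```bash
python3 -c "
from cell import manip
print(manip.sign_off(), manip.read_state()['clock'])"
```

```text
the job is handed in; nothing more can be done
the job is handed in; nothing more can be done
```

I pressed the loose lid home in the pot in the slot, turned the table one place, and pressed the second lid home. I then retracted clear of everything and handed the job in at about 28 s on the robot's clock. No verdict was reported.

- **Lids:** Both stopped at the expected home height, with the grip top at 124.0 mm under 31 N for the first and 123.9 mm under 40 N for the second. I did not recheck the first lid after the table turned. I did not measure the tilt of either lid.
- **Table angle:** The first turn came out about 2–3° short and stayed there on release, so I gripped the knob again and corrected it. The final checks gave about 1.01–1.04 rad. They disagree by about 1.5° but are all inside 1.047 ± 0.06, with the lowest only about 1° inside. The second pot stands within about 1 mm of where the first one stood.
- **Bystanders:** They all read within about 4 mm of where they started, which is the detector's accuracy.
- **Failed check:** One automatic knob measurement after the last press found nothing, so I replaced it with a fit that gave 58.7° of turn.

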